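Find the sharpening angle on a crowned stone

TASK

Set up the knife-sharpening station: put the round sharpening stone, crowned side up, fully down in the round recess of the wooden holder and let go of it. Then take the angle gauge by its yellow grip, stand it upright with the middle of its foot on the crown of the stone, and rock it sideways until its swinging pointer settles on the red mark. Finish while still holding the gauge there, still, with its foot resting gently on the stone, and leave the salt shaker, timer, mug and teaspoon alone.

Things in the scene. Friction and masses are not known exactly. Their poses are not given: they have to be found in the camera images.
- holder: fixed square wooden holder, 110 x 110 mm, 14 mm high, with a round recess 52 mm across and 6 mm deep in the middle of its top (2 mm chamfer at the mouth). Origin: centre of the underside; z up.
- recess (a point): centre of the recess floor, 8 mm above the worktop; z up.
- stone: loose round terracotta-coloured sharpening stone, about 0.11 kg: a cylinder 50 mm in diameter and 24 mm high with a crowned (spherical, radius 50 mm) top, 30.7 mm high in the middle. Origin: centre of its flat underside; z up. Grasp it by its round side; seated, its straight side stands 18 mm out of the holder.
- crown (a point): highest point of the stone, 30.7 mm above its underside.
- gauge: loose angle gauge, about 0.25 kg, upright, 118 mm high: steel foot 36 (x) by 76 (y) by 8 mm; round black dial case 72 mm across, 16 mm thick (x), centre 43 mm up, white face towards its own -x; yellow grip on top, 16 mm thick (x), 30 mm wide (y), 74 to 118 mm up. Origin: centre of the foot's underside; x from the face to the back, z up. Only the pointer moves.
- foot (a point): centre of the underside of the gauge's foot (same as the gauge's origin).
- grip (a point): middle of the yellow grip, 96 mm above the foot's underside on the gauge's centre line.
- pointer (a joint): angle (rad) of the free-swinging weighted black pointer about the gauge's x axis, pivot at the dial centre; 0 = towards the foot, positive = tip towards the gauge's own +y. It hangs straight down, so leaning the gauge's top towards its own +y by an angle a (turning it by -a about its x axis) makes this read +a. Swings at about 4 Hz, settles within a second.
- mark (a joint): angle (rad) of the red mark on the dial, measured like the pointer; locked for the whole job, different each time (between 0.18 and 0.34, always on the gauge's +y side).
- pointer_tip (a point): tip of the pointer, 26 mm from the pivot.
- mark_mid (a point): middle of the red mark (6 mm wide, 8 mm long), 26 mm from the pivot.
- salt: salt shaker, white, 43 mm across, 73 mm high; leave alone. Origin: centre of the underside.
- kitchen_timer: white wind-up timer with red knob, 62 mm across, 44 mm high; leave alone. Origin: centre of the underside.
- mug: white mug, 74 mm across, 106 mm with handle, 92 mm high; leave alone. Origin: centre of the underside.
- teaspoon: steel teaspoon, 137 mm long, 13 mm high, lying in front; leave alone. Origin: centre of the underside.

How it is judged (in metres and radians):
On the way, in this order (a step that is already met when the one before it is completed fails the run):
1. the stone is seated in the recess and released (horizontal distance between stone and recess below 0.003 m and z of stone in the frame of recess below 0.002 m and angle between stone's own z axis and vertical below 0.06 rad and contact force between the fingers and stone below 0.05 N), for 0.2 s.
2. the held gauge stands upright on the seated stone (horizontal distance between stone and recess below 0.003 m and z of stone in the frame of recess below 0.002 m and angle between stone's own z axis and vertical below 0.06 rad and contact force between gauge and stone above 0.3 N and horizontal distance between foot and stone below 0.02 m and contact force between the fingers and gauge above 2 N and angle between gauge's own z axis and vertical below 0.1 rad), for 0.2 s.
At the end, for the whole second after the job is handed in: Stone released, level, within 2 mm of the recess floor and 3 mm of its centre. Gauge gripped, still, dial upright within 0.15 rad, its foot pressing on the stone (over 0.3 N, foot centre within 20 mm of its axis) and on nothing else; pointer at rest, tip within 3 mm of the red mark (all of step 1 and contact force between gauge and stone above 0.3 N and horizontal distance between foot and stone below 0.02 m and contact force between the fingers and gauge above 2 N and distance between pointer_tip and mark_mid below 0.0045 m and velocity of joint pointer between -0.25 and 0.25 rad/s and linear speed of gauge below 0.02 m/s and angle between gauge's own x axis and vertical between 1.42 and 1.72 rad and contact force between gauge and holder below 0.05 N and height (world z) of gauge above 0.03 m); the arm keeps its last pose, push and grip.
It fails at once if the salt shaker is pushed away by more than 30 mm (distance of salt from where it was at the start of the episode above 0.03 m).
It fails at once if the timer is pushed away by more than 30 mm (distance of kitchen_timer from where it was at the start of the episode above 0.03 m).
It fails at once if the mug is pushed away by more than 30 mm (distance of mug from where it was at the start of the episode above 0.03 m).
It fails at once if the teaspoon is pushed away by more than 30 mm (distance of teaspoon from where it was at the start of the episode above 0.03 m).
It fails at once if the gauge is rammed onto the stone (over 40 N) (contact force between gauge and stone above 40 N).
It also fails if it takes over 61 s, if anything falls off the work surface, if the arm or the gripper's body presses on something with over 40 N, if the wrist force passes 120 N, or if a joint passes its speed limit or range.

ROBOT

A 6-joint arm with a two-finger parallel gripper is mounted at the origin on a cart in front of the work surface, level with it; the furniture and walls round the work are solid. World frame = base frame: x ahead of the robot, y to its left, z up, the work surface at z = 0. Lengths are in mm, angles in rad, forces in N, time in s.
With the tool pointing down it reaches from about 400 to 925 mm from the base axis. Payload 12.5 kg.
Tool frame: the origin (TCP) lies midway between the tips of the shut fingers; the grasp point (between the pads) lies 19 mm behind it (env.pinch_z is the z of the grasp point in the tool frame, in mm); z points along the fingers, y is the line along which they close (so a half turn about z gives the same grasp; the last joint's range is limited). The gripper opens to 95 mm and grips with 3 to 60 N. Pads are 20 mm wide; open, the fingers measure 119 mm over their backs; the gripper's body (75 mm by 180 mm) begins 59 mm behind the grasp point.
Start: joints at [-0.106, 0.491, 1.559, -0, 1.092, -0.106], TCP at [625.017, 0.021, 214.661] pointing down, gripper open.
Joint ranges: [-3.1, 3.1], [-0.84, 2.19], [0.05, 2.79], [-1.13, 4.28], [0.06, 2.93], [-2.69, 2.69]. Speed limits (rad/s): [2.22, 2.22, 2.79, 3.14, 3.14, 3.14].

INTERFACE

Orientations are given as [roll, pitch, yaw] about the fixed x, y, z axes, in that order (R = Rz(yaw) Ry(pitch) Rx(roll)).
In Python, from cell import env, eyes gives the robot as it stands.
- The arm moves only by the shell command python3 -m inch 'ROWS'. ROWS is JSON, a list of rows, each a list of 3 entries, a list of its own where there are three numbers: the shift along the tool's x, y, z in units of 60 mm (1.0 is 60 mm), then the turn about the tool's z in units of 5 degrees (1.0 is 5 degrees), then the closure, from -1 (fully open) to 1 (shut). In form: [[[tx, ty, tz], turn, claw], ...]. A call has exactly 10 rows; each row shifts and turns the commanded pose from where the row before left it, along the tool's axes as they then stand; what a row does not reach is not made up. A row lasts 1/8 s, in which the tool goes at most 62.5 mm and 10.7 degrees, less where a joint would pass 70% of its speed; a pose out of reach is approached as far as the arm can. A call is refused whole if a number of a shift passes 1 or a number of a turn 1, either way. A call with a gripper value outside its range is refused whole. The fingers move at their own pace and stop on an object; the grip force is fixed at half the most. Time passes only in rows, so rows that do not move let the fingers close, or fill a call up. It gives the time, the measured TCP pose, the force, the opening and the grip force at its end, in the units of the state.
- env.state(): the state, without advancing time (a new reading comes with each control period).
- eyes.read_camera(name): name is "scene" or "side" or "wrist"; returns a dict with "pixels" (400x640x3 uint8, red, green, blue), "fx", "fy", "cx", "cy" (pixels), "distortion" ([k1, k2, p1, p2, k3] as OpenCV has them; the pictures are not rectified), "extrinsics" (4x4, takes a point from world to camera coordinates). Camera axes: x right, y down, z forward; pixel columns grow to the right and rows downward; lengths in mm; the calibration is good to about 2 mm. A picture is of the moment at which its call begins. There is no depth.
- env.job_done(): hands the job in; it is judged then, once.
Trained networks look in a picture, given as the dict that the camera call returned (one of the last four; its "shot" number tells which), for a name from the list of things; names that differ only in an ending like _2 or _b are one class to them, and where a whole thing is asked for, a point or a joint stands for the part that bears it (a point fixed in the world has none). Each returns a list of dicts, best first, with "score" (0 to 1); they miss things now and then, are a little off and sometimes report something else, mostly with a low value. They report only what shows in the picture. A call takes as long as a camera call.
- eyes.boxes_of(name, picture): "centre" ([row, column] in pixels, amid what is visible of it).
- eyes.cut_out(name, picture): "mask" (400x640 bool, what is visible of it) and "centre" ([row, column] in pixels, amid what is visible of it).
- eyes.spot_point(name, picture): "centre" ([row, column] in pixels: a listed point, or the origin of a listed thing).
The state is a dict: "t": time; "joints": joint angles; "qvel": joint speeds; "tau": joint torques, N m; "eef_pos": TCP position; "tcp_rot": TCP orientation; "ft_force": force on the tool from outside, world axes, zero at the start; "moment": the same for the moment, N m; "opening": opening from 0.0 (shut) to 1.0 (fully open); "grip_force": force on a finger pad.
Only numpy, scipy, OpenCV 4.12 (cv2) and the standard library are available. Lean on these libraries where they do the work, as an engineer would, in place of code of your own. Each camera call takes 0.05 s, during which the arm holds its last target. There are 200 camera calls.

## Working session

There is one attempt and no reset: what is moved stays moved. The work goes in short steps, Python scripts to look and compute and a shell command to move; the robot and the scene stay as the last step left them, time stands still between calls to the robot, and variables do not carry over. Pictures are saved under pics/ and viewed, at most 10 in all, crops included, and the job is handed in when it is done.

```bash
ls; mkdir -p pics; cat > h.py <<'E'
import numpy as np, cv2
from cell import env, eyes
def ray(p, rc):
    K=np.array([[p["fx"],0,p["cx"]],[0,p["fy"],p["cy"]],[0,0,1]])
    d=np.array(p["distortion"],float)
    u=cv2.undistortPoints(np.array([[[rc[1],rc[0]]]],float),K,d)[0,0]
    E=np.array(p["extrinsics"]); R,t=E[:3,:3],E[:3,3]
    v=R.T@np.array([u[0],u[1],1]); return -R.T@t, v/np.linalg.norm(v)
def tri(rays):
    A=0;b=0
    for o,v in rays:
        M=np.eye(3)-np.outer(v,v); A=A+M; b=b+M@o
    x=np.linalg.solve(A,b)
    res=[np.linalg.norm((np.eye(3)-np.outer(v,v))@(x-o)) for o,v in rays]
    return x,res
def proj(p,X):
    K=np.array([[p["fx"],0,p["cx"]],[0,p["fy"],p["cy"]],[0,0,1]]);E=np.array(p["extrinsics"])
    q,_=cv2.projectPoints(np.array(X,float).reshape(-1,1,3),cv2.Rodrigues(E[:3,:3])[0],E[:3,3],K,np.array(p["distortion"],float))
    return q[:,0,::-1]
def atz(r,z):
    o,v=r; return o+v*(z-o[2])/v[2]
def save(p,n): cv2.imwrite(f"pics/{n}.png",p["pixels"][:,:,::-1])
E
python3 - <<'E'
from h import *
print(env.pinch_z, env.state())
P={}
for c in("scene","side","wrist"):
    P[c]=eyes.read_camera(c); save(P[c],c+"0")
for n in ("stone","crown","recess","holder","gauge","foot","grip","pointer_tip","mark_mid","salt","kitchen_timer","mug","teaspoon"):
    rs=[]
    for c in P:
        d=eyes.spot_point(n,P[c])
        if d and d[0]["score"]>.3: rs.append(ray(P[c],d[0]["centre"])); print(n,c,np.round(d[0]["centre"]),round(d[0]["score"],2))
    if len(rs)>1:
        x,r=tri(rs); print("   ",n,np.round(x,1),np.round(r,1))
E
```

```text
pics
-18.8 {'t': 0.0, 'joints': array([-1.05601242e-01,  4.91573988e-01,  1.55942898e+00, -1.93617452e-05,
        1.09172603e+00, -1.05578288e-01]), 'qvel': array([ 0.00115445, -0.00186333,  0.00206635, -0.00125008, -0.00093898,
        0.00039139]), 'tau': array([-9.52334158e-04, -6.12640929e+01, -2.58175153e+01,  6.92750537e-02,
        4.83079045e-02, -1.38641695e-05]), 'eef_pos': array([6.24758853e+02, 4.28101484e-02, 2.14059842e+02]), 'tcp_rot': array([-3.14046083e+00, -1.02673647e-04,  1.57078225e+00]), 'ft_force': array([-0.24909444,  0.31814642, -1.00057306]), 'moment': array([ 0.0154252 , -0.00072506,  0.00470034]), 'grip_force': 0.0, 'opening': 0.9990418423144178}
stone scene [274. 397.] 0.64
stone side [178. 366.] 0.57
    stone [ 513.4 -279.3   -3.9] [9.8 9.8]
crown scene [267. 394.] 0.65
crown side [172. 370.] 0.48
    crown [ 497.1 -266.3   45.1] [4.4 4.4]
recess scene [213. 311.] 0.73
recess side [219. 319.] 0.84
recess wrist [133. 236.] 0.7
    recess [535.6  48.4  13.4] [7.2 8.4 2.1]
holder scene [216. 311.] 0.75
holder side [227. 324.] 0.75
holder wrist [132. 240.] 0.93
    holder [529.5  48.3 -15.2] [2.9 5.2 2.8]
gauge scene [204. 248.] 0.7
gauge side [267. 312.] 0.77
    gauge [452.4 240.9  -6. ] [0.1 0.1]
foot scene [203. 250.] 0.56
foot side [267. 314.] 0.8
    foot [454.1 235.4  -6.6] [5.9 5.9]
grip scene [186. 241.] 0.69
grip side [245. 311.] 0.93
    grip [448.1 245.2  97.5] [4.9 4.9]
salt scene [282. 454.] 0.52
salt side [155. 370.] 0.51
    salt [ 578.8 -431.5    0.8] [4.6 4.6]
kitchen_timer scene [155. 223.] 0.77
mug scene [146. 267.] 0.85
mug side [175. 368.] 0.72
    mug [385.4 106.7 356.7] [55.6 55.6]
teaspoon scene [254. 291.] 0.75
teaspoon side [232. 366.] 0.48
teaspoon wrist [163. 114.] 0.9
    teaspoon [379.6  13.    3.2] [1.6 6.7 5.9]
```

View pics/scene0.png

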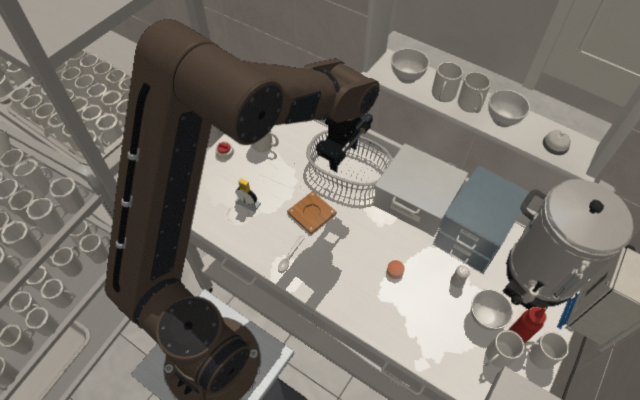

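View pics/side0.png

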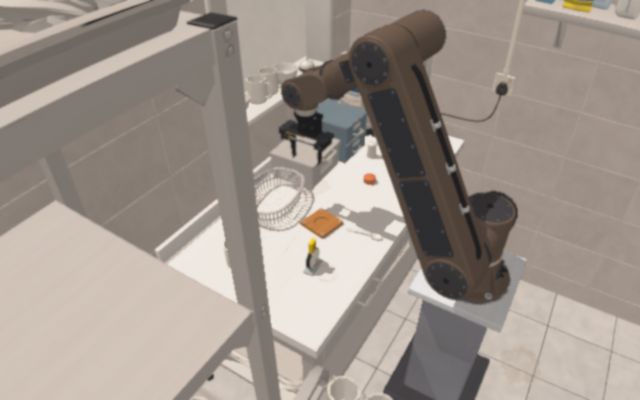

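View pics/wrist0.png

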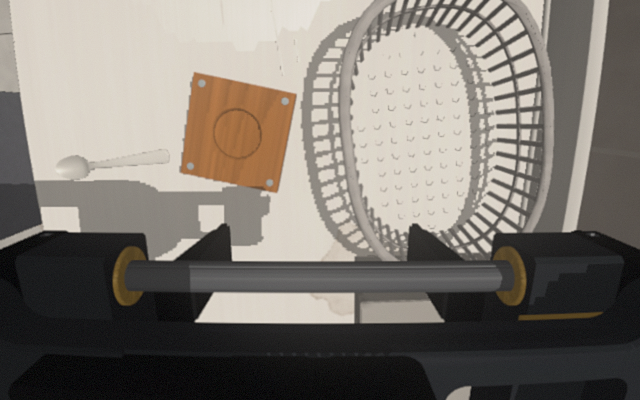

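The scene view shows the gauge near (row 195, col 246), the holder at (213, 311), the stone at (270, 395) and the salt at (278, 460). The side view agrees with this. In the wrist view the recess is at (133, 237) and the spoon is at the left. I'll go over the stone next.

```bash
python3 -m inch '[[[0,-0.67,0],0,-1],[[0,-0.67,0],0,-1],[[0,-0.67,0],0,-1],[[-0.7,0,0],0,-1],[[-0.8,0,0],0,-1],[[-0.8,0,0],0,-1],[[-0.8,0,0],0,-1],[[-0.8,0,0],0,-1],[[-0.8,0,0],0,-1],[[-0.7,0,0],0,-1]]'
cat > look.py <<'E'
import sys,pickle
from h import *
# look.py names... : wrist picture, spot + mask centre; accumulate rays
try: D=pickle.load(open("rays.pkl","rb"))
except Exception: D={}
p=eyes.read_camera("wrist"); s=env.state(); print("tcp",np.round(s["eef_pos"],1),np.round(s["tcp_rot"],3),"t",round(s["t"],2))
for n in sys.argv[1:]:
    d=eyes.spot_point(n,p)
    if not d: print(n,"none");continue
    r=ray(p,d[0]["centre"]); D.setdefault(n,[]).append(r)
    print(n,np.round(d[0]["centre"],1),round(d[0]["score"],2),"n",len(D[n]),*[(z,np.round(atz(r,z)[:2],1)) for z in (0,8,14,30.7,96)])
    if len(D[n])>1: print("   tri",*[np.round(q,1) for q in tri(D[n])])
pickle.dump(D,open("rays.pkl","wb")); save(p,"last")
E
python3 look.py stone crown
```

```text
t: 3.35
eef_pos: [504.2, -325.8, 214.6]
tcp_rot: [3.141, 0.0, 1.57]
ft_force: [0.5, 0.6, 0.8]
opening: 1.002
grip_force: 0.0
tcp [ 504.2 -329.9  214.5] [3.141e+00 2.000e-03 1.569e+00] t 3.4
stone [123.5 321. ] 0.74 n 1 (0, array([ 506.1, -266.5])) (8, array([ 506.1, -266.4])) (14, array([ 506. , -266.4])) (30.7, array([ 505.9, -266.1])) (96, array([ 505.5, -265.3]))
crown [129.8 321.3] 0.7 n 1 (0, array([ 506.5, -273.5])) (8, array([ 506.4, -273.2])) (14, array([ 506.4, -273. ])) (30.7, array([ 506.2, -272.5])) (96, array([ 505.7, -270.5]))
```

```bash
python3 - <<'E'
from h import *
p=eyes.read_camera("wrist")
for n in("stone","salt"):
    d=eyes.cut_out(n,p)
    if d:
        m=d[0]["mask"].astype(np.uint8); print(n,d[0]["score"],d[0]["centre"],m.sum(),cv2.boundingRect(m))
        c,r=cv2.minEnclosingCircle(cv2.findNonZero(m)); print(c,r, [np.round(atz(ray(p,(c[1],c[0])),z),1) for z in (0,18,24)])
E
```

```text
stone 0.9 [127.8, 319.9] 1743 (297, 102, 47, 48)
(320.4615478515625, 125.56153869628906) 24.066465377807617 [array([ 505.3, -268.4,    0. ]), array([ 505.3, -268.1,   18. ]), array([ 505.2, -267.9,   24. ])]
salt 0.7 [295.3, 392.8] 674 (366, 250, 45, 57)
(387.4814758300781, 277.96295166015625) 30.228437423706055 [array([ 589. , -454.2,    0. ]), array([ 585. , -445.1,   18. ]), array([ 583.7, -442.1,   24. ])]
```

```bash
python3 -m inch '[[[0.1,-0.08,0.2],0,-1],[[0.1,-0.09,0.22],0,-1],[[0.1,-0.08,0.22],0,-1],[[0.1,-0.08,0.22],0,-1],[[0.1,0,0.2],0,-1],[[0,0,0],0,-1],[[0,0,0],0,-1],[[0,0,0],0,-1],[[0,0,0],0,-1],[[0,0,0],0,-1]]'; python3 look.py stone crown; python3 - <<'E'
from h import *
p=eyes.read_camera("wrist")
d=eyes.cut_out("stone",p)
m=d[0]["mask"].astype(np.uint8); print(d[0]["score"],d[0]["centre"],cv2.boundingRect(m))
c,r=cv2.minEnclosingCircle(cv2.findNonZero(m)); print(c,r, [np.round(atz(ray(p,(c[1],c[0])),z),1) for z in (0,18,24)])
E
```

```text
t: 4.9
eef_pos: [484.7, -294.1, 151.2]
tcp_rot: [3.141, 0.0, 1.571]
ft_force: [-0.2, -0.8, -0.6]
opening: 1.002
grip_force: 0.0
tcp [ 484.6 -294.1  151.1] [3.141 0.    1.571] t 4.95
stone [161.5 342.4] 0.57 n 2 (0, array([ 506.6, -269.5])) (8, array([ 506.1, -268.6])) (14, array([ 505.6, -267.8])) (30.7, array([ 504.5, -265.7])) (96, array([ 499.9, -257.7]))
   tri [ 505.5 -266.5   22.4] [0.5 0.5]
crown [163.  343.3] 0.91 n 2 (0, array([ 507.5, -271. ])) (8, array([ 506.9, -270. ])) (14, array([ 506.5, -269.2])) (30.7, array([ 505.3, -267. ])) (96, array([ 500.5, -258.7]))
   tri [ 507.5 -273.2  -12.5] [1.1 1.1]
0.82 [161.7, 342.6] (314, 134, 58, 58)
(342.2977600097656, 162.39305114746094) 28.928083419799805 [array([ 506.5, -270.3,    0. ]), array([ 505.2, -268. ,   18. ]), array([ 504.8, -267.3,   24. ])]
```

```bash
python3 -m inch '[[[0.22,0.17,0.2],0,-1],[[0.22,0.17,0.4],0,-1],[[0,0,0.5],0,-1],[[0,0,0.5],0,-1],[[0,0,0.4],0,-1],[[0,0,0.26],0,-1],[[0,0,0.1],0,-1],[[0,0,0],0,-1],[[0,0,0],0,-1],[[0,0,0],0,-1]]'; python3 -m inch '[[[0,0,0],0,0],[[0,0,0],0,0.5],[[0,0,0],0,1],[[0,0,0],0,1],[[0,0,0],0,1],[[0,0,0],0,1],[[0,0,0],0,1],[[0,0,0],0,1],[[0,0,0],0,1],[[0,0,0],0,1]]'
```

```text
t: 6.4
eef_pos: [505.3, -267.8, 10.1]
tcp_rot: [3.141, 0.001, 1.571]
ft_force: [-0.2, 0.1, 0.8]
opening: 1.005
grip_force: 0.0
t: 7.65
eef_pos: [505.0, -267.6, 9.4]
tcp_rot: [3.141, 0.0, 1.571]
ft_force: [0.9, 0.4, -1.3]
opening: 0.516
grip_force: 30.0
```

```bash
python3 -m inch '[[[0,0,-0.4],0,1],[[0,0,-0.6],0,1],[[0.3,0,-0.6],0,1],[[0.6,0.05,-0.2],0,1],[[0.7,0.1,0],0,1],[[0.7,0.1,0],0,1],[[0.7,0.1,0],0,1],[[0.6,0.1,0],0,1],[[0.4,0,0],0,1],[[0.2,0,0],0,1]]'; sed -i 's/"n",len/"n",len/' look.py; python3 look.py recess holder; python3 - <<'E'
from h import *
p=eyes.read_camera("wrist")
d=eyes.cut_out("holder",p)
m=d[0]["mask"].astype(np.uint8); print(d[0]["score"],d[0]["centre"],cv2.boundingRect(m))
c=cv2.minAreaRect(cv2.findNonZero(m)); print(c,[np.round(atz(ray(p,(q[1],q[0])),14),1) for q in cv2.boxPoints(c)])
E
```

```text
t: 8.9
eef_pos: [531.8, -14.5, 117.4]
tcp_rot: [-3.141, -0.0, 1.572]
ft_force: [0.6, 0.2, -0.7]
opening: 0.512
grip_force: 30.0
tcp [531.8 -14.  117.4] [-3.141 -0.     1.572] t 8.95
recess [120.1 320.7] 0.88 n 1 (0, array([532.6,  48.8])) (8, array([532.6,  48.9])) (14, array([532.6,  48.9])) (30.7, array([532.5,  48.9])) (96, array([532.2,  49.1]))
holder [117.6 322.4] 0.64 n 1 (0, array([534. ,  50.9])) (8, array([534. ,  50.9])) (14, array([533.9,  50.8])) (30.7, array([533.7,  50.8])) (96, array([533.1,  50.5]))
0.75 [112.8, 324.0] (244, 32, 163, 167)
((321.4221496582031, 115.2465591430664), (143.53289794921875, 142.6558837890625), 12.665064811706543) [array([463.3,   8.5,  14. ]), array([492.1, 114.9,  14. ]), array([599.3,  92.5,  14. ]), array([579.1, -17.8,  14. ])]
```

View pics/last.png

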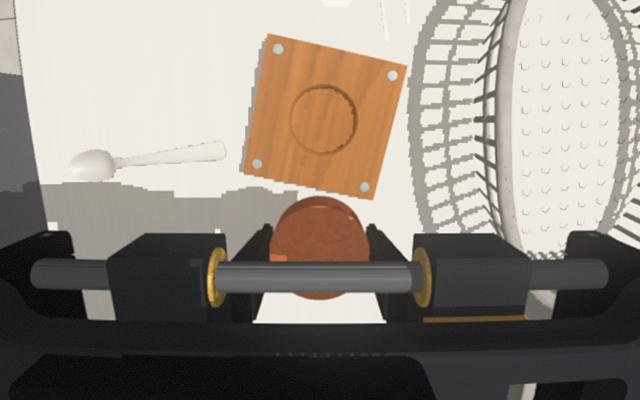

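The wrist view shows the recess mouth centred at about (row 119, col 323), the holder screws around it averaging (118, 323), and the stone held between the fingers. I'll refine the centre with a circle fit.

```bash
python3 - <<'E'
from h import *
p=eyes.read_camera("wrist"); g=cv2.cvtColor(p["pixels"],cv2.COLOR_RGB2GRAY)
sub=cv2.resize(g[70:170,270:375],None,fx=4,fy=4,interpolation=cv2.INTER_CUBIC)
c=cv2.HoughCircles(cv2.GaussianBlur(sub,(9,9),2),cv2.HOUGH_GRADIENT,1,50,param1=60,param2=15,minRadius=110,maxRadius=155)
for q in (c[0][:4] if c is not None else []):
    rc=(q[1]/4+70,q[0]/4+270); print(np.round(rc,1),q[2]/4,np.round(atz(ray(p,rc),14),1))
# corners
m=eyes.cut_out("holder",p)[0]["mask"]
hsv=cv2.cvtColor(p["pixels"],cv2.COLOR_RGB2HSV)
w=((hsv[...,1]<60)).astype(np.uint8); w[:, :250]=0; w[:,400:]=0; w[:40]=0; w[193:]=0
n,l,s,ce=cv2.connectedComponentsWithStats(w)
S=[ce[i] for i in range(1,n) if 20<s[i,4]<150]; print(np.round(S,1))
if len(S)==4:
    rc=np.mean(S,0)[::-1]; print(rc,np.round(atz(ray(p,rc),14),1)); print(np.round([atz(ray(p,q[::-1]),14)[:2] for q in S],1))
E
```

```text
[114.6 324.4] 32.025 [535.9  51.3  14. ]
[[276.6  46.3]
 [391.3  72.5]
 [256.1 161.1]
 [363.6 184.1]]
[115.98049312 321.91408129] [533.9  50.2  14. ]
[[499.3 102.4]
 [587.6  83.5]
 [480.5  14.5]
 [568.6  -4.6]]
```

```bash
python3 -m inch '[[[0.3,0.03,0],0,1],[[0.4,0,0],0,1],[[0.3,0,0.2],0,1],[[0.07,0,0.4],0,1],[[0,0,0.4],0,1],[[0,0,0.3],0,1],[[0,0,0.15],0,1],[[0,0,0],0,1],[[0,0,0],0,1],[[0,0,0],0,1]]'; python3 - <<'E'
from h import *
print(env.state()["eef_pos"])
for c in("scene","side","wrist"):
    p=eyes.read_camera(c);save(p,c+"1")
    if c!="wrist":
        d=eyes.spot_point("stone",p); e=eyes.spot_point("recess",p); print(c,d[:1],e[:1], proj(p,[[533.8,49,20],[533.8,49,8]]))
E
```

```text
t: 10.5
eef_pos: [534.1, 48.6, 31.0]
tcp_rot: [3.14, 0.0, 1.571]
ft_force: [0.9, -0.0, -0.5]
opening: 0.515
grip_force: 30.0
[534.13999039  48.62484606  31.04831708]
scene [{'centre': [212.9, 314.1], 'score': 0.64}] [{'centre': [214.0, 309.7], 'score': 0.84}] [[209.91249729 310.95885086]
 [212.00038812 311.00812015]]
side [{'centre': [217.6, 320.4], 'score': 0.65}] [{'centre': [221.4, 321.8], 'score': 0.89}] [[219.34055481 321.55122808]
 [221.85743667 321.55846749]]
```

```bash
python3 -m inch '[[[0,0,0.05],0,1],[[0,0,0.05],0,1],[[0,0,0.03],0,1],[[0,0,0.03],0,1],[[0,0,0.02],0,1],[[0,0,0.02],0,1],[[0,0,0.02],0,1],[[0,0,0.01],0,1],[[0,0,0],0,1],[[0,0,0],0,1]]'
```

```text
t: 12.1
eef_pos: [534.1, 48.7, 17.4]
tcp_rot: [3.14, -0.0, 1.571]
ft_force: [-0.2, 3.9, 10.2]
opening: 0.515
grip_force: 30.0
```

```bash
python3 -m inch '[[[0,0,0],0,0.3],[[0,0,0],0,-0.3],[[0,0,0],0,-0.6],[[0,0,0],0,-0.6],[[0,0,0],0,-0.6],[[0,0,0],0,-0.6],[[0,0,-0.2],0,-0.6],[[0,0,-0.5],0,-0.6],[[-0.4,0,-0.6],0,-0.7],[[-0.6,0,-0.4],0,-1]]'; python3 - <<'E'
from h import *
p=eyes.read_camera("wrist"); save(p,"wrist2"); print(env.state()["eef_pos"])
d=eyes.cut_out("stone",p)
m=d[0]["mask"].astype(np.uint8); print(d[0]["score"],d[0]["centre"],cv2.boundingRect(m))
c,r=cv2.minEnclosingCircle(cv2.findNonZero(m)); print(c,r,np.round(atz(ray(p,c[::-1]),28),1))
E
```

```text
t: 13.35
eef_pos: [534.1, -11.5, 121.0]
tcp_rot: [3.139, 0.0, 1.572]
ft_force: [-0.3, -2.1, 0.1]
opening: 0.908
grip_force: 0.0
[535.25175969 -15.09675977 123.38242037]
0.79 [126.7, 319.9] (287, 92, 65, 67)
(318.4748229980469, 124.90870666503906) 33.54948425292969 [533.3  48.3  28. ]
```

View pics/wrist2.png

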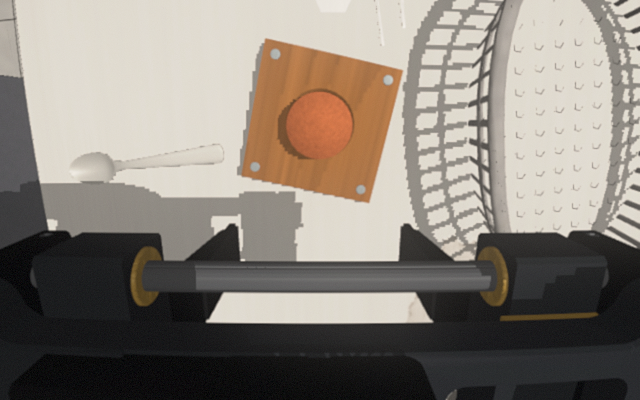

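The stone sits centred in the recess at about (row 125, col 319), and the grip-to-seat height difference of 8.0 mm matches the recess floor. Next I'll find the gauge.

```bash
python3 -m inch '[[[0,0,-0.5],0,-1],[[0.2,-0.2,-0.6],0,-1],[[0.4,-0.3,-0.6],0,-1],[[0.5,-0.3,-0.1],0,-1],[[0.5,-0.3,0],0,-1],[[0.5,-0.23,0],0,-1],[[0.45,0,0],0,-1],[[0.2,0,0],0,-1],[[0,0,0],0,-1],[[0,0,0],0,-1]]'; python3 look.py gauge grip mark_mid pointer_tip kitchen_timer mug; python3 - <<'E'
from h import *
p=eyes.read_camera("scene")
for n,z in(("kitchen_timer",22),("mug",46)): d=eyes.boxes_of(n,p)[0]; print(n,d["score"],np.round(atz(ray(p,d["centre"]),z)))
p=eyes.read_camera("wrist"); E=np.array(p["extrinsics"]); print("cam",p["fx"],-E[:3,:3].T@E[:3,3],E[2,:3])
E
```

```text
t: 14.7
eef_pos: [454.0, 153.1, 226.5]
tcp_rot: [-3.141, 0.0, 1.57]
ft_force: [0.4, -0.0, -0.0]
opening: 1.0
grip_force: 0.0
tcp [454.1 153.  226.5] [-3.141  0.     1.57 ] t 14.75
gauge [ 96.1 317.9] 0.89 n 1 (0, array([452.3, 242.7])) (8, array([452.3, 242.2])) (14, array([452.4, 241.8])) (30.7, array([452.4, 240.7])) (96, array([452.6, 236.5]))
grip [ 92.2 317.5] 0.57 n 1 (0, array([451.9, 246.9])) (8, array([451.9, 246.3])) (14, array([451.9, 245.9])) (30.7, array([452. , 244.6])) (96, array([452.3, 239.8]))
mark_mid none
pointer_tip [ 99.3 304.9] 0.58 n 1 (0, array([437.6, 239.1])) (8, array([437.9, 238.7])) (14, array([438.1, 238.4])) (30.7, array([438.8, 237.5])) (96, array([441.4, 233.9]))
kitchen_timer none
mug [ 11.  517.7] 0.85 n 1 (0, array([674.5, 338. ])) (8, array([670. , 335.6])) (14, array([666.7, 333.7])) (30.7, array([657.4, 328.7])) (96, array([621. , 308.8]))
kitchen_timer 0.56 [563. 432.  22.]Traceback (most recent call last):
  File "<stdin>", line 3, in <module>
IndexError: list index out of range
```

View pics/last.png

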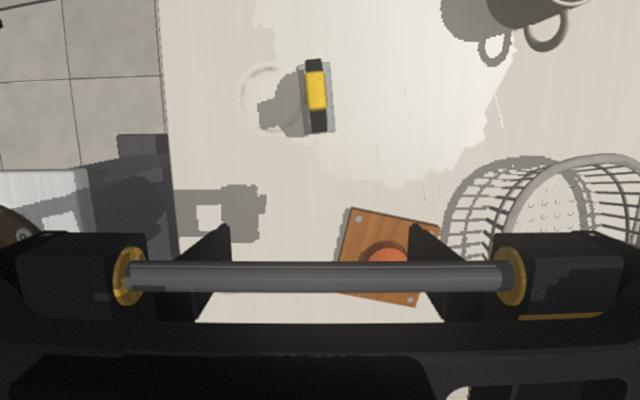

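The wrist view shows the gauge's yellow grip centred at about (row 92, col 317). Its long axis is nearly vertical in the image, and the face is towards the left (−x). I'll lower the camera beside the face to read the mark.

```bash
python3 -m inch '[[[0.15,-0.35,0],0,-1],[[0.2,-0.4,0.1],0,-1],[[0.2,-0.4,0.3],0,-1],[[0,-0.25,0.4],0,-1],[[0,0,0.4],0,-1],[[0,0,0.2],0,-1],[[0,0,0.1],0,-1],[[0,0,0],0,-1],[[0,0,0],0,-1],[[0,0,0],0,-1]]'; python3 look.py gauge grip mark_mid pointer_tip;  python3 - <<'E'
from h import *
p=eyes.read_camera("wrist"); E=np.array(p["extrinsics"]); print("cam",p["fx"],-E[:3,:3].T@E[:3,3],E[2,:3])
a=p["pixels"]; d=eyes.boxes_of("gauge",p); print(d)
r,c=map(int,d[0]["centre"]); r0,c0=max(0,r-75),max(0,min(440,c-100)); print(r0,c0)
cv2.imwrite("pics/crop3.png",cv2.resize(a[r0:r0+150,c0:c0+200,::-1],None,fx=4,fy=4,interpolation=cv2.INTER_CUBIC))
E
```

```text
t: 16.45
eef_pos: [370.2, 186.7, 137.0]
tcp_rot: [3.141, -0.0, 1.571]
ft_force: [0.2, -0.6, -0.2]
opening: 1.001
grip_force: 0.0
tcp [370.2 186.6 137. ] [ 3.141 -0.     1.571] t 16.5
gauge [133.1 411.5] 0.74 n 2 (0, array([453.2, 238.9])) (8, array([451.1, 239.2])) (14, array([449.4, 239.4])) (30.7, array([444.9, 240.1])) (96, array([427.1, 242.6]))
   tri [451.8 240.7   7.5] [1.6 1.6]
grip [138.5 449.4] 0.6 n 2 (0, array([488.4, 234.4])) (8, array([485.3, 234.8])) (14, array([483. , 235.1])) (30.7, array([476.5, 236. ])) (96, array([451.2, 239.5]))
   tri [452.2 239.7  93.8] [0.3 0.3]
mark_mid [132.4 410.3] 0.44 n 1 (0, array([452.1, 239.5])) (8, array([450. , 239.8])) (14, array([448.4, 240. ])) (30.7, array([443.9, 240.6])) (96, array([426.3, 243.1]))
pointer_tip [138.  399.7] 0.44 n 2 (0, array([442.7, 234.5])) (8, array([440.8, 234.9])) (14, array([439.4, 235.2])) (30.7, array([435.4, 236.1])) (96, array([419.9, 239.6]))
   tri [438.  236.8  21.9] [1.2 1.2]
cam 337.39013426898606 [369.45104082 250.84064401 306.93798461] [ 9.61845961e-04 -2.33816141e-01 -9.72280354e-01]
[{'centre': [133.5, 428.9], 'score': 0.78}]
58 328
```

View pics/crop3.png

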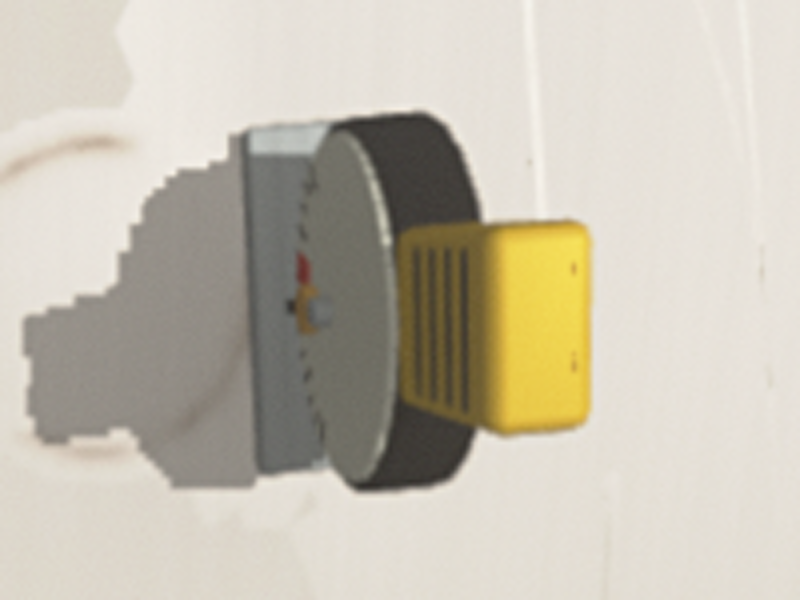

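The crop shows the dial face: the red mark is at crop (303, 267), the pointer tip at (290, 305) below the pivot, and the grip at the right. I'll turn these into gauge-frame positions.

```bash
python3 - <<'E'
from h import *
p=eyes.read_camera("wrist")
f=lambda x,y:ray(p,(58+y/4,328+x/4))
for n,z,q in(("foot far-left",0,(246,140)),("foot left bottom",0,(257,478)),("grip top R1",118,(588,240)),("grip top R2",118,(588,415)),("griptopL1",118,(490,232)),("griptopL2",118,(490,425))):
    print(n,np.round(atz(f(*q),z),1))
for n,q in(("mark top",(303,253)),("mark",(303,267)),("mark low",(303,282)),("tip",(290,305)),("case top edge far",(335,130)),("case near",(365,488))):
    o,v=f(*q)
    for xf in (442,444): print(n,xf,np.round(o+v*(xf-o[0])/v[0],1))
a=p["pixels"][58:208,328:528].astype(int); R=(a[...,0]-a[...,1]>60)&(a[...,0]-a[...,2]>40)&(a[...,1]<90); ys,xs=np.nonzero(R); print(list(zip(ys,xs)))
E
```

```text
foot far-left [431.4 273.5   0. ]
foot left bottom [437.4 198.3   0. ]
grip top R1 [455.9 252.1 118. ]
grip top R2 [458.4 227.8 118. ]
griptopL1 [442. 253. 118.]
griptopL2 [444.2 226.3 118. ]
mark top 442 [442.  249.3  13.2]
mark top 444 [444.  249.3   5.1]
mark 442 [442.  246.4  13.8]
mark 444 [444.  246.3   5.7]
mark low 442 [442.  243.2  14.5]
mark low 444 [444.  243.    6.4]
tip 442 [442.  237.9   3.8]
tip 444 [444.  237.6  -4.5]
case top edge far 442 [442.  273.1  33.8]
case top edge far 444 [444.  273.7  26.3]
case near 442 [442.  208.2  68.2]
case near 444 [444.  207.   61.6]
[]
```

```bash
python3 -m inch '[[[0.2,0.3,-0.2],0,-1],[[0.25,0.4,0],0,-1],[[0.25,0.4,0],0,-1],[[0.18,0.25,0],0,-1],[[0,0,0],-0.5,-1],[[0,0,0],-0.48,-1],[[0,0,0],0,-1],[[0,0,0],0,-1],[[0,0,0],0,-1],[[0,0,0],0,-1]]'; python3 - <<'E'
from h import *
p=eyes.read_camera("wrist")
for n in("grip","gauge","pointer_tip"): print(n,[(np.round(d["centre"]),round(d["score"],2),np.round(atz(ray(p,d["centre"]),96),1)) for d in eyes.spot_point(n,p)[:1]])
a=p["pixels"].astype(int); Y=((a[...,0]>150)&(a[...,0]-a[...,2]>110)&(a[...,1]>110)).astype(np.uint8); print(cv2.boundingRect(Y),Y.sum()); save(p,"w4")
E
```

```text
t: 18.1
eef_pos: [451.0, 239.4, 148.7]
tcp_rot: [3.141, 0.0, 1.656]
ft_force: [0.6, -0.5, 0.1]
opening: 0.999
grip_force: 0.0
grip [(array([213., 318.]), 0.89, array([449.8, 240.5,  96. ]))]
gauge [(array([187., 319.]), 0.87, array([448.9, 258.7,  96. ]))]
pointer_tip [(array([193., 306.]), 0.55, array([440.8, 253.9,  96. ]))]
(115, 274, 2, 2) 3
```

View pics/w4.png

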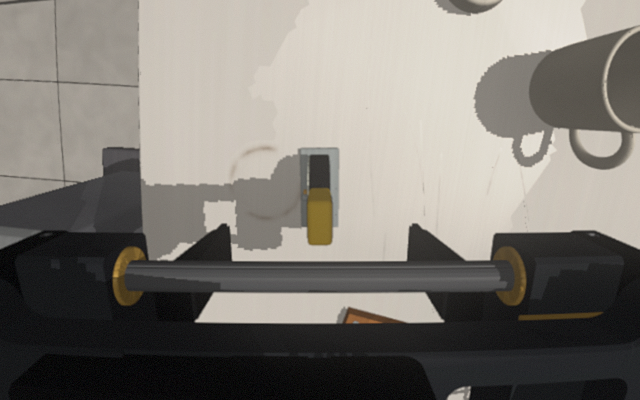

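The view shows the grip at (215, 319), centred between the fingers, and the foot edges run parallel to the image columns. I'll descend and close.

```bash
python3 -m inch '[[[0,0,0.25],0,-1],[[0,0,0.4],0,-1],[[0,0,0.3],0,-1],[[0,0,0.15],0,-0.5],[[0,0,0.04],0,0],[[0,0,0],0,0.3],[[0,0,0],0,0.6],[[0,0,0],0,1],[[0,0,0],0,1],[[0,0,0],0,1]]';python3 -m inch '[[[0,0,0],0,1],[[0,0,0],0,1],[[0,0,0],0,1],[[0,0,-0.1],0,1],[[0,0,-0.3],0,1],[[0,0,-0.4],0,1],[[0,0,-0.4],0,1],[[0,0,-0.1],0,1],[[0,0,0],0,1],[[0,0,0],0,1]]'
```

```text
t: 19.55
eef_pos: [451.0, 239.4, 80.3]
tcp_rot: [3.141, -0.0, 1.656]
ft_force: [0.1, -0.3, 0.1]
opening: 0.321
grip_force: 0.0
t: 20.8
eef_pos: [450.6, 239.3, 157.4]
tcp_rot: [-3.14, 0.0, 1.656]
ft_force: [0.1, 0.4, -3.3]
opening: 0.171
grip_force: 30.0
```

```bash
python3 -m inch '[[[-0.3,0.1,0],0,1],[[-0.5,0.17,0],0,1],[[-0.5,0.17,0],0,1],[[-0.55,0.18,0],0,1],[[-0.5,0.17,0],0,1],[[-0.5,0.17,0],0,1],[[-0.33,0.12,0],0,1],[[-0.1,0.03,0],0,1],[[0,0,0.2],0,1],[[0,0,0.2],0,1]]';python3 -m inch '[[[0,0,0.08],0,1],[[0,0,0],0,1],[[0,0,0],0,1],[[0,0,0],0,1],[[0,0,0],0,1],[[0,0,0],0,1],[[0,0,0],0,1],[[0,0,0],0,1],[[0,0,0],0,1],[[0,0,0],0,1]]'; python3 - <<'E'
from h import *
for c in("scene","side"):
    p=eyes.read_camera(c);save(p,c+"5")
    s=env.state()["eef_pos"]
    for n in("foot","crown","stone","grip","pointer_tip","mark_mid"):
        d=eyes.spot_point(n,p)
        if d: print(c,n,d[0]["centre"],round(d[0]["score"],2))
    print(c,"exp foot,crown,grip",np.round(proj(p,[[533.7,48.7,45],[533.7,48.7,38.7],[533.7,48.7,140]]),1).tolist())
    r,q=(200,310) if c=="scene" else (215,322)
    cv2.imwrite(f"pics/c5{c}.png",cv2.resize(p["pixels"][r-40:r+40,q-50:q+50,::-1],None,fx=4,fy=4,interpolation=cv2.INTER_CUBIC))
a=cv2.imread("pics/c5scene.png");b=cv2.imread("pics/c5side.png");cv2.imwrite("pics/c5.png",np.hstack([a,b]))
E
```

```text
t: 22.05
eef_pos: [533.6, 49.8, 133.2]
tcp_rot: [-3.141, -0.0, 1.657]
ft_force: [0.0, 0.3, -2.9]
opening: 0.167
grip_force: 30.0
t: 23.3
eef_pos: [534.2, 49.0, 129.4]
tcp_rot: [3.142, -0.0, 1.656]
ft_force: [0.2, 0.6, -2.6]
opening: 0.166
grip_force: 30.0
scene foot [204.4, 312.7] 0.68
scene stone [215.4, 311.1] 0.51
scene grip [186.0, 311.0] 0.76
scene exp foot,crown,grip [[205.5, 310.9], [206.7, 310.9], [187.5, 310.5]]
side foot [213.3, 321.2] 0.85
side crown [214.7, 318.9] 0.54
side stone [222.8, 320.8] 0.41
side grip [194.9, 318.8] 0.69
side exp foot,crown,grip [[214.0, 321.6], [215.3, 321.6], [192.8, 321.5]]
```

View pics/c5.png

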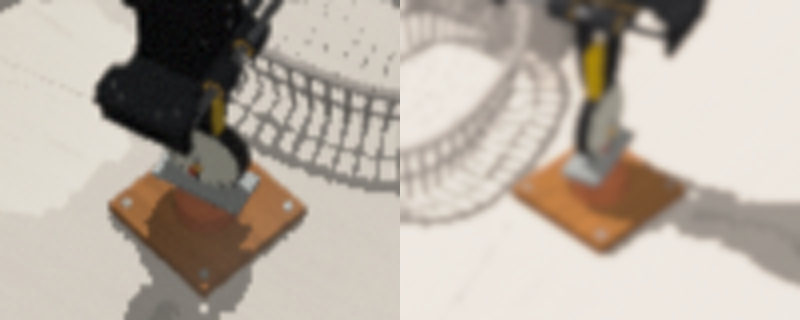

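Both crops show the gauge upright over the middle of the stone, with the face towards the scene camera. I'll lower it gently.

```bash
python3 -m inch '[[[0,0,0.04],0,1],[[0,0,0.04],0,1],[[0,0,0.03],0,1],[[0,0,0.02],0,1],[[0,0,0.01],0,1],[[0,0,0.01],0,1],[[0,0,0.01],0,1],[[0,0,0.01],0,1],[[0,0,0],0,1],[[0,0,0],0,1]]'
```

```text
t: 25.25
eef_pos: [534.2, 49.0, 119.3]
tcp_rot: [3.141, 0.0, 1.656]
ft_force: [-0.1, 0.0, -2.8]
opening: 0.168
grip_force: 30.0
```

```bash
python3 -m inch '[[[0,0,0.01],0,1],[[0,0,0],0,1],[[0,0,0.01],0,1],[[0,0,0],0,1],[[0,0,0],0,1],[[0,0,0],0,1],[[0,0,0],0,1],[[0,0,0],0,1],[[0,0,0],0,1],[[0,0,0],0,1]]'
```

```text
t: 26.5
eef_pos: [534.3, 49.0, 118.2]
tcp_rot: [3.141, 0.0, 1.656]
ft_force: [-1.5, -0.2, 6.1]
opening: 0.169
grip_force: 30.0
```

```bash
python3 -m inch '[[[0.02,0,0],0,1],[[0.02,0,0],0,1],[[0.02,0,0],0,1],[[0.02,0,0],0,1],[[0.02,0,0.005],0,1],[[0.02,0,0],0,1],[[0.02,0,0.005],0,1],[[0.02,0,0],0,1],[[0,0,0],0,1],[[0,0,0],0,1]]'; cat > chk.py <<'E'
from h import *
import sys
s=env.state(); print(np.round(s["eef_pos"],1),np.round(s["ft_force"],1),np.round(s["moment"],2))
im=[]
P={}
for c,(r,q) in (("scene",(200,312)),("side",(213,322))):
    p=P[c]=eyes.read_camera(c)
    im.append(cv2.resize(p["pixels"][r-30:r+30,q-40:q+40,::-1],None,fx=5,fy=5,interpolation=cv2.INTER_CUBIC))
    for n in("foot","crown","grip","pointer_tip","mark_mid"):
        d=eyes.spot_point(n,p)
        if d: print(c,n,d[0]["centre"],round(d[0]["score"],2))
cv2.imwrite(f"pics/{sys.argv[1]}.png",np.hstack(im))
E
python3 chk.py a
```

```text
t: 27.75
eef_pos: [533.8, 58.5, 117.7]
tcp_rot: [3.14, 0.0, 1.656]
ft_force: [0.3, -4.0, 6.4]
opening: 0.165
grip_force: 30.0
[533.8  58.5 117.7] [ 0.3 -4.   6.4] [-1.19 -0.06 -0.03]
scene foot [202.8, 311.5] 0.88
scene crown [206.3, 309.3] 0.51
scene grip [251.0, 291.9] 0.64
scene pointer_tip [215.0, 309.8] 0.58
side foot [217.6, 321.0] 0.63
side crown [211.1, 319.7] 0.6
side grip [197.1, 322.2] 0.53
side pointer_tip [223.0, 320.8] 0.63
```

View pics/a.png

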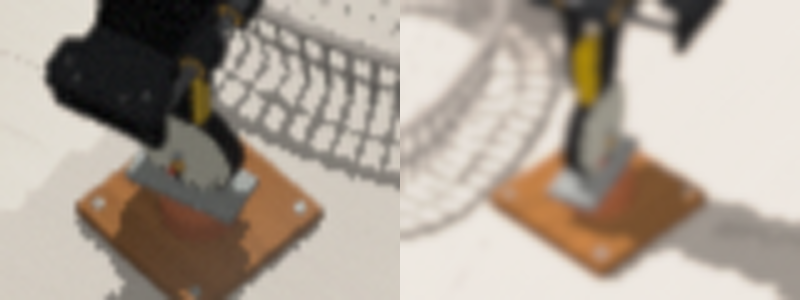

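The crops are too coarse to tell tilting from sliding. The wrist camera sees the foot's far edge in the hand frame, so I'll read the tilt from there.

```bash
cat > tilt.py <<'E'
from h import *
import sys
p=eyes.read_camera("wrist"); s=env.state(); T=np.array(s["eef_pos"]); y=s["tcp_rot"][2]
tx=np.array([np.cos(y),np.sin(y),0]); ty=np.array([np.sin(y),-np.cos(y),0]); z=np.array([0,0,1.])
print("tcp",np.round(T,1),"f",np.round(s["ft_force"],1))
L=99.1
d=eyes.cut_out("gauge",p)
m=d[0]["mask"].astype(np.uint8); print(d[0]["score"],cv2.boundingRect(m))
def edge(a,dy,h):
    F=T+18.8*z-L*(np.sin(a)*tx+np.cos(a)*z)
    return F+38*(np.cos(a)*tx-np.sin(a)*z)+h*(np.sin(a)*tx+np.cos(a)*z)+dy*ty
for a in (0,.1,.2,.25,.3,.35):
    print(a,np.round(proj(p,[edge(a,-18,8),edge(a,18,8),edge(a,-18,0),edge(a,18,0)]),1).tolist())
c=int(proj(p,[edge(.1,0,8)])[0][1]); g=cv2.cvtColor(p["pixels"],cv2.COLOR_RGB2GRAY)
print("col",c,g[130:225,c-15:c-9].mean(1).astype(int).tolist())
save(p,sys.argv[1])
E
python3 tilt.py tl1
```

```text
tcp [533.8  58.5 117.7] f [-0.1 -4.7  6.6]
0.98 (295, 162, 50, 141)
0 [[156.4, 294.6], [156.4, 344.7], [155.2, 295.3], [155.2, 343.9]]
0.1 [[168.5, 295.1], [168.6, 344.1], [168.1, 295.8], [168.1, 343.3]]
0.2 [[180.8, 295.5], [180.8, 343.7], [181.0, 296.2], [181.0, 342.9]]
0.25 [[187.0, 295.6], [187.0, 343.5], [187.5, 296.3], [187.5, 342.7]]
0.3 [[193.2, 295.8], [193.2, 343.3], [194.0, 296.5], [194.0, 342.6]]
0.35 [[199.4, 295.9], [199.4, 343.2], [200.5, 296.6], [200.6, 342.4]]
col 319 [224, 223, 225, 225, 212, 175, 143, 139, 144, 145, 144, 144, 144, 143, 143, 143, 142, 141, 140, 140, 140, 139, 139, 138, 138, 137, 136, 136, 136, 135, 133, 119, 119, 148, 172, 180, 180, 180, 174, 144, 109, 90, 83, 81, 79, 77, 82, 83, 78, 76, 80, 83, 79, 77, 81, 82, 86, 90, 91, 79, 69, 68, 71, 76, 78, 80, 83, 82, 80, 80, 80, 80, 82, 80, 70, 63, 60, 58, 57, 57, 58, 58, 58, 56, 57, 57, 63, 76, 89, 94, 98, 101, 101, 98, 98]
```

View pics/tl1.png

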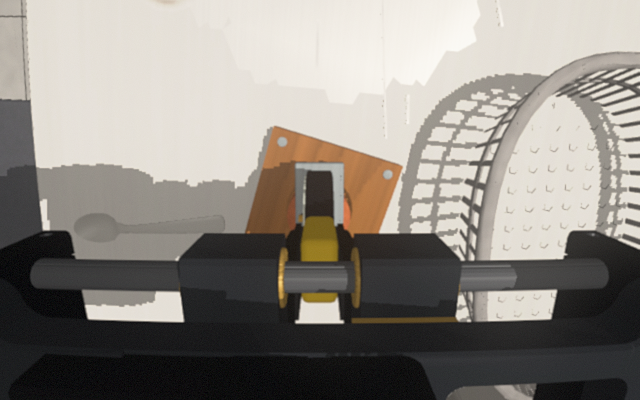

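The wrist view shows the foot's far edge at row ~162 with the stone beneath, about 0.05 rad of tilt. The foot has partly slid, so I'll press a little harder before rocking further.

```bash
python3 -m inch '[[[0,0,0.01],0,1],[[0,0,0],0,1],[[0,0,0],0,1],[[0.02,0,0],0,1],[[0.02,0,0],0,1],[[0.02,0,0],0,1],[[0.02,0,0.005],0,1],[[0.02,0,0],0,1],[[0,0,0],0,1],[[0,0,0],0,1]]'; python3 tilt.py tl2 | grep -v '^0\.[123]'
```

```text
t: 29.7
eef_pos: [533.3, 64.5, 116.9]
tcp_rot: [3.14, 0.0, 1.656]
ft_force: [-0.2, -2.9, 6.8]
opening: 0.173
grip_force: 30.0
tcp [533.3  64.5 116.9] f [ 0.2 -4.2  7.2]
0.85 (296, 169, 49, 136)
0 [[156.4, 294.6], [156.4, 344.7], [155.2, 295.3], [155.2, 343.9]]
col 319 [223, 223, 223, 223, 223, 222, 222, 222, 222, 223, 223, 216, 185, 144, 132, 139, 144, 143, 142, 142, 142, 141, 141, 140, 140, 139, 139, 138, 138, 137, 136, 137, 135, 135, 135, 134, 134, 133, 128, 113, 125, 157, 177, 180, 156, 127, 112, 100, 89, 84, 80, 77, 78, 79, 81, 79, 75, 80, 83, 77, 76, 82, 86, 88, 90, 90, 78, 68, 69, 73, 78, 83, 86, 82, 73, 65, 63, 60, 60, 60, 60, 60, 60, 60, 60, 61, 60, 58, 56, 56, 63, 77, 88, 91, 95]
```

```bash
python3 -m inch '[[[0.03,0,0],0,1],[[0.03,0,0.005],0,1],[[0.03,0,0],0,1],[[0.03,0,0.005],0,1],[[0.03,0,0],0,1],[[0.03,0,0.005],0,1],[[0.03,0,0],0,1],[[0.03,0,0.005],0,1],[[0,0,0],0,1],[[0,0,0],0,1]]'; python3 tilt.py tl3 | grep -v '^0\.1'
```

```text
t: 31.05
eef_pos: [531.5, 79.1, 115.3]
tcp_rot: [-3.141, -0.0, 1.656]
ft_force: [0.7, -0.9, 3.0]
opening: 0.169
grip_force: 30.0
tcp [531.5  79.1 115.3] f [-0.5 -0.6  3.7]
0.61 (296, 172, 48, 133)
0 [[156.5, 294.7], [156.5, 344.8], [155.3, 295.4], [155.3, 344.0]]
0.2 [[180.9, 295.6], [180.9, 343.8], [181.1, 296.3], [181.2, 343.0]]
0.25 [[187.1, 295.8], [187.1, 343.6], [187.6, 296.5], [187.6, 342.8]]
0.3 [[193.2, 295.9], [193.3, 343.4], [194.1, 296.6], [194.2, 342.7]]
0.35 [[199.5, 296.0], [199.5, 343.3], [200.6, 296.7], [200.7, 342.5]]
col 319 [220, 220, 220, 220, 220, 220, 220, 220, 220, 219, 220, 220, 219, 220, 219, 219, 220, 219, 220, 219, 219, 219, 219, 219, 219, 219, 219, 221, 218, 196, 148, 112, 118, 135, 141, 140, 138, 139, 139, 136, 118, 101, 112, 147, 174, 177, 150, 125, 112, 96, 84, 81, 82, 79, 79, 79, 81, 78, 77, 79, 77, 77, 83, 87, 81, 86, 90, 89, 81, 71, 67, 69, 72, 75, 76, 70, 67, 66, 64, 60, 60, 59, 60, 59, 60, 61, 59, 60, 60, 59, 58, 61, 72, 83, 88]
```

```bash
python3 -m inch '[[[0.01,0,0.01],0,1],[[0.01,0,0],0,1],[[0.01,0,0.01],0,1],[[0.01,0,0],0,1],[[0.01,0,0.01],0,1],[[0,0,0],0,1],[[0,0,0],0,1],[[0,0,0],0,1],[[0,0,0],0,1],[[0,0,0],0,1]]'; python3 tilt.py tl4 | grep -v '^0\.[123]'
```

```text
t: 32.4
eef_pos: [531.4, 82.0, 114.2]
tcp_rot: [3.141, -0.0, 1.656]
ft_force: [-2.8, -0.8, 12.4]
opening: 0.163
grip_force: 30.0
tcp [531.4  82.  114.2] f [-2.5 -1.1 11.8]
0.86 (296, 175, 49, 131)
0 [[156.4, 294.6], [156.5, 344.7], [155.2, 295.4], [155.3, 343.9]]
col 319 [219, 219, 220, 219, 220, 220, 219, 219, 219, 219, 219, 219, 218, 219, 219, 219, 219, 219, 219, 218, 219, 219, 218, 219, 219, 218, 218, 218, 218, 218, 219, 220, 213, 177, 126, 106, 119, 135, 139, 138, 138, 138, 139, 134, 111, 96, 119, 153, 176, 177, 147, 113, 94, 84, 81, 79, 81, 81, 80, 77, 79, 80, 78, 80, 84, 84, 79, 82, 87, 87, 88, 84, 79, 72, 66, 66, 65, 65, 66, 65, 65, 62, 60, 59, 60, 59, 59, 60, 58, 59, 60, 59, 57, 62, 75]
```

```bash
python3 -m inch '[[[0.02,0,0.01],0,1],[[0.02,0,0.01],0,1],[[0.02,0,0.01],0,1],[[0.02,0,0.01],0,1],[[0.02,0,0.01],0,1],[[0.02,0,0.01],0,1],[[0.01,0,0],0,1],[[0.01,0,0],0,1],[[0,0,0],0,1],[[0,0,0],0,1]]'; python3 tilt.py tl5 | grep -v '^0\.[123]'
```

```text
t: 33.75
eef_pos: [530.7, 90.5, 110.9]
tcp_rot: [3.141, -0.0, 1.656]
ft_force: [-2.9, -0.3, 16.3]
opening: 0.166
grip_force: 30.0
tcp [530.7  90.5 110.9] f [-2.5 -0.1 16.7]
0.72 (295, 186, 49, 121)
0 [[156.4, 294.6], [156.5, 344.7], [155.2, 295.4], [155.3, 343.9]]
col 319 [218, 217, 217, 217, 217, 217, 217, 217, 217, 217, 217, 217, 217, 217, 217, 218, 217, 217, 216, 217, 217, 217, 217, 216, 217, 217, 216, 217, 216, 216, 216, 216, 217, 216, 216, 215, 216, 215, 215, 215, 216, 216, 216, 200, 157, 109, 98, 115, 131, 136, 137, 135, 134, 130, 126, 111, 94, 93, 104, 114, 109, 96, 84, 81, 79, 78, 77, 74, 74, 73, 72, 72, 70, 71, 70, 70, 70, 69, 70, 69, 67, 63, 63, 65, 64, 64, 64, 63, 60, 59, 57, 58, 58, 58, 58]
```

```bash
python3 -m inch '[[[0.02,0,0.01],0,1],[[0.02,0,0.01],0,1],[[0.02,0,0.01],0,1],[[0.02,0,0.01],0,1],[[0.02,0,0.01],0,1],[[0,0,0],0,1],[[0,0,0],0,1],[[0,0,0],0,1],[[0,0,0],0,1],[[0,0,0],0,1]]'; python3 tilt.py tl6 | grep -v '^0\.[123]'
```

```text
t: 35.1
eef_pos: [530.2, 96.8, 108.2]
tcp_rot: [3.14, -0.001, 1.656]
ft_force: [-3.2, 2.8, 19.2]
opening: 0.17
grip_force: 30.0
tcp [530.2  96.8 108.2] f [-4.5  3.  19.3]
0.85 (295, 195, 49, 117)
0 [[156.4, 294.6], [156.5, 344.7], [155.3, 295.3], [155.3, 343.9]]
col 319 [223, 224, 223, 223, 224, 221, 219, 216, 216, 217, 217, 215, 216, 216, 216, 216, 216, 215, 216, 216, 216, 216, 216, 216, 216, 216, 216, 216, 215, 216, 216, 215, 215, 215, 215, 215, 215, 215, 215, 215, 215, 215, 216, 215, 215, 214, 214, 214, 214, 215, 216, 202, 163, 113, 86, 86, 95, 102, 102, 103, 107, 118, 128, 126, 108, 93, 95, 91, 84, 80, 78, 75, 75, 73, 72, 72, 71, 70, 70, 70, 70, 68, 68, 69, 69, 64, 64, 63, 62, 64, 63, 65, 63, 60, 59]
```

```bash
python3 -m inch '[[[0,0,-0.08],0,1],[[0,0,-0.12],0,1],[[-0.05,0,-0.05],0,1],[[-0.1,0,0],0,1],[[-0.1,0,0],0,1],[[-0.06,0,0],0,1],[[0,0,0],0,1],[[0,0,0],0,1],[[0,0,0],0,1],[[0,0,0],0,1]]'; python3 tilt.py tl7 | grep -v '^0\.[12]'; python3 chk.py b
```

```text
t: 36.45
eef_pos: [531.7, 77.9, 122.0]
tcp_rot: [3.141, -0.0, 1.656]
ft_force: [-0.4, 0.4, -3.5]
opening: 0.169
grip_force: 30.0
tcp [531.7  77.8 121.9] f [-0.3  0.6 -2.9]
0.72 (296, 196, 48, 115)
0 [[156.4, 294.7], [156.5, 344.8], [155.2, 295.4], [155.3, 344.0]]
0.3 [[193.2, 295.9], [193.2, 343.4], [194.0, 296.6], [194.1, 342.7]]
0.35 [[199.4, 296.0], [199.4, 343.3], [200.6, 296.7], [200.6, 342.5]]
col 319 [220, 220, 220, 220, 220, 220, 220, 220, 219, 219, 219, 219, 219, 219, 219, 219, 219, 219, 219, 219, 219, 219, 219, 219, 219, 220, 211, 176, 127, 114, 129, 140, 139, 139, 139, 138, 139, 138, 137, 137, 136, 136, 136, 135, 134, 133, 134, 133, 132, 132, 132, 130, 129, 130, 129, 128, 128, 127, 127, 127, 124, 102, 85, 83, 83, 84, 89, 89, 82, 78, 77, 73, 73, 72, 70, 70, 70, 68, 67, 68, 68, 68, 66, 66, 67, 67, 66, 62, 60, 61, 61, 62, 62, 60, 59]
[531.7  77.8 121.9] [ 0.5 -0.1 -3.4] [ 0.1   0.01 -0.04]
scene foot [206.0, 312.2] 0.61
scene crown [207.1, 307.1] 0.43
scene grip [183.9, 302.7] 0.87
side foot [214.1, 321.2] 0.84
side crown [213.5, 319.8] 0.64
side grip [198.5, 319.7] 0.81
```

View pics/b.png

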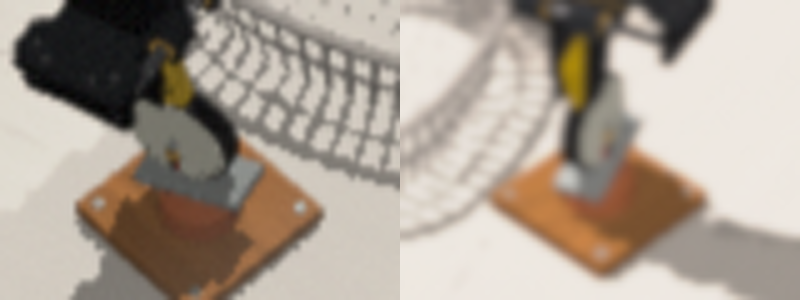

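The crops show the gauge leaning towards +y over the stone, with the red mark at about crop (172, 157) and the pointer right by it. The wrist reading gives a tilt of about 0.31 rad against a mark of about 0.30. I'll lower it gently back onto the crown.

```bash
python3 -m inch '[[[0,0,0.03],0,1],[[0,0,0.02],0,1],[[0,0,0.02],0,1],[[0,0,0.01],0,1],[[0,0,0],0,1],[[0,0,0],0,1],[[0,0,0],0,1],[[0,0,0],0,1],[[0,0,0],0,1],[[0,0,0],0,1]]'
```

```text
t: 38.4
eef_pos: [531.7, 77.7, 117.1]
tcp_rot: [3.141, 0.0, 1.656]
ft_force: [0.3, 0.0, -3.4]
opening: 0.169
grip_force: 30.0
```

```bash
python3 -m inch '[[[0,0,0.01],0,1],[[0,0,0],0,1],[[0,0,0.01],0,1],[[0,0,0],0,1],[[0,0,0],0,1],[[0,0,0],0,1],[[0,0,0],0,1],[[0,0,0],0,1],[[0,0,0],0,1],[[0,0,0],0,1]]'
```

```text
t: 39.65
eef_pos: [531.7, 77.7, 115.9]
tcp_rot: [3.142, 0.0, 1.656]
ft_force: [0.7, 0.5, -2.0]
opening: 0.167
grip_force: 30.0
```

```bash
python3 -m inch '[[[0,0,0.01],0,1],[[0,0,0],0,1],[[0,0,0],0,1],[[0,0,0],0,1],[[0,0,0],0,1],[[0,0,0],0,1],[[0,0,0],0,1],[[0,0,0],0,1],[[0,0,0],0,1],[[0,0,0],0,1]]'; python3 tilt.py tl8 | grep -v '^0\.[12]'; python3 - <<'E'
from h import *
s=env.state();T=np.array(s["eef_pos"]);y=s["tcp_rot"][2]
tx=np.array([np.cos(y),np.sin(y),0]); gx=np.array([np.sin(y),-np.cos(y),0]); z=np.array([0,0,1.]); a=.31
gy=np.cos(a)*tx-np.sin(a)*z; gz=np.sin(a)*tx+np.cos(a)*z; F=T+18.8*z-99.1*gz
print("foot",np.round(F,1),"off",np.round(np.hypot(*(F[:2]-[533.7,48.7])),1))
D=F+43*gz-9*gx
p=eyes.read_camera("scene")
for m in(.0,.18,.26,.34,.45): print(m,np.round(proj(p,[D+26*(np.sin(m)*gy-np.cos(m)*gz)])[0],2))
v=p["pixels"].astype(float); r0,c0=193,300
w=np.clip(v[...,0]-v[...,1]-22,0,None)[r0:214,c0:320]
print(w.astype(int)[:,:].tolist()[2:16])
for n in("mark_mid","pointer_tip"): print(n,[(d["centre"],d["score"]) for d in eyes.spot_point(n,p)[:2]])
E
```

```text
t: 40.9
eef_pos: [531.7, 77.7, 115.4]
tcp_rot: [3.142, 0.0, 1.656]
ft_force: [-0.3, -0.6, -2.7]
opening: 0.165
grip_force: 30.0
tcp [531.7  77.7 115.4] f [ 0.2 -0.  -3. ]
0.6 (296, 196, 48, 115)
0 [[156.4, 294.7], [156.5, 344.8], [155.2, 295.4], [155.3, 344.0]]
0.3 [[193.2, 295.9], [193.2, 343.4], [194.0, 296.6], [194.1, 342.7]]
0.35 [[199.4, 296.0], [199.5, 343.3], [200.6, 296.7], [200.6, 342.5]]
col 319 [220, 220, 220, 221, 220, 220, 220, 220, 220, 220, 220, 220, 220, 219, 220, 219, 220, 220, 220, 220, 219, 219, 219, 219, 219, 220, 220, 208, 167, 121, 114, 131, 139, 140, 140, 139, 139, 138, 138, 138, 136, 137, 136, 135, 133, 134, 133, 134, 133, 132, 131, 131, 131, 131, 129, 123, 120, 122, 124, 124, 126, 125, 114, 95, 83, 83, 90, 88, 82, 78, 76, 74, 73, 71, 68, 71, 71, 67, 67, 68, 69, 67, 66, 67, 68, 67, 67, 64, 62, 62, 61, 62, 63, 62, 59]
foot [534.3  47.6  39.8] off 1.3
0.0 [205.03 308.35]
0.18 [204.61 307.06]
0.26 [204.37 306.48]
0.34 [204.1  305.89]
0.45 [203.67 305.09]
[[0, 0, 0, 0, 0, 0, 0, 0, 0, 0, 0, 0, 0, 0, 0, 0, 0, 0, 0, 0], [0, 0, 0, 0, 0, 0, 0, 0, 0, 0, 0, 0, 0, 0, 0, 0, 0, 0, 0, 0], [0, 0, 0, 0, 0, 0, 0, 0, 0, 0, 0, 0, 0, 0, 0, 0, 0, 0, 0, 1], [0, 0, 0, 0, 0, 0, 0, 0, 0, 0, 0, 0, 0, 0, 0, 0, 0, 0, 0, 1], [0, 0, 0, 0, 0, 0, 0, 0, 0, 0, 0, 0, 0, 0, 0, 0, 0, 0, 0, 0], [0, 0, 0, 0, 0, 0, 0, 0, 0, 0, 0, 0, 0, 0, 0, 0, 0, 0, 0, 0], [15, 0, 0, 0, 0, 0, 0, 0, 0, 0, 0, 0, 0, 0, 0, 0, 0, 0, 0, 0], [16, 0, 0, 0, 0, 0, 0, 0, 0, 0, 0, 0, 0, 0, 0, 0, 0, 0, 0, 0], [0, 0, 0, 0, 0, 0, 0, 2, 0, 0, 0, 0, 0, 0, 0, 0, 0, 0, 0, 0], [0, 0, 0, 0, 0, 0, 0, 7, 0, 0, 0, 0, 0, 0, 0, 0, 0, 0, 0, 0], [0, 0, 0, 0, 0, 0, 0, 0, 0, 0, 0, 0, 0, 0, 0, 0, 0, 0, 0, 0], [0, 0, 0, 0, 0, 0, 0, 0, 0, 0, 0, 0, 0, 0, 0, 0, 0, 0, 0, 0], [0, 0, 0, 0, 0, 0, 0, 0, 0, 0, 0, 0, 0, 0, 0, 0, 0, 0, 0, 0], [16, 0, 0, 0, 0, 0, 0, 0, 0, 0, 0, 0, 0, 0, 0, 0, 0, 0, 0, 0]]
mark_mid []
pointer_tip [([206.4, 311.6], 0.72), ([214.4, 310.9], 0.53)]
```

```bash
python3 -m inch '[[[0,0,0.01],0,1],[[0,0,0],0,1],[[0,0,0.01],0,1],[[0,0,0],0,1],[[0,0,0],0,1],[[0,0,0],0,1],[[0,0,0],0,1],[[0,0,0],0,1],[[0,0,0],0,1],[[0,0,0],0,1]]'
```

```text
t: 42.4
eef_pos: [531.7, 77.7, 114.2]
tcp_rot: [3.142, 0.0, 1.656]
ft_force: [0.3, 0.5, -2.6]
opening: 0.168
grip_force: 30.0
```

```bash
python3 -m inch '[[[0,0,0.01],0,1],[[0,0,0],0,1],[[0,0,0.01],0,1],[[0,0,0],0,1],[[0,0,0],0,1],[[0,0,0],0,1],[[0,0,0],0,1],[[0,0,0],0,1],[[0,0,0],0,1],[[0,0,0],0,1]]'
```

```text
t: 43.65
eef_pos: [531.8, 77.7, 113.6]
tcp_rot: [3.141, 0.0, 1.656]
ft_force: [-2.0, 0.7, 8.2]
opening: 0.168
grip_force: 30.0
```

```bash
python3 -m inch '[[[0,0,-0.005],0,1],[[0,0,0],0,1],[[0,0,0],0,1],[[0,0,0],0,1],[[0,0,0],0,1],[[0,0,0],0,1],[[0,0,0],0,1],[[0,0,0],0,1],[[0,0,0],0,1],[[0,0,0],0,1]]'; python3 tilt.py tl9 | grep -v '^0\.[12]'; python3 - <<'E'
from h import *
p=eyes.read_camera("wrist"); d=eyes.cut_out("stone",p); print([ (q["score"],q["centre"]) for q in d[:1]])
for c in("scene","side"):
    p=eyes.read_camera(c); v=p["pixels"].astype(int)
    for n in("pointer_tip","mark_mid","stone"): print(c,n,[(q["centre"],q["score"]) for q in eyes.spot_point(n,p)[:1]])
    print("stone exp",np.round(proj(p,[[533.9,48.8,8]]),1))
print(env.state()["ft_force"])
E
```

```text
t: 44.9
eef_pos: [531.8, 77.7, 113.7]
tcp_rot: [3.141, 0.0, 1.656]
ft_force: [-1.7, -0.6, 7.0]
opening: 0.169
grip_force: 30.0
tcp [531.8  77.7 113.7] f [-1.8 -0.2  6. ]
0.91 (296, 196, 48, 115)
0 [[156.4, 294.6], [156.5, 344.7], [155.2, 295.4], [155.3, 343.9]]
0.3 [[193.2, 295.8], [193.2, 343.3], [194.0, 296.5], [194.1, 342.6]]
0.35 [[199.4, 296.0], [199.5, 343.2], [200.6, 296.6], [200.6, 342.5]]
col 319 [220, 221, 221, 220, 220, 220, 220, 220, 220, 220, 220, 220, 221, 220, 220, 220, 220, 220, 220, 220, 219, 219, 219, 219, 219, 219, 221, 213, 180, 130, 111, 125, 138, 140, 140, 139, 139, 139, 138, 137, 137, 136, 136, 136, 134, 134, 135, 134, 132, 132, 132, 132, 130, 125, 120, 119, 123, 125, 124, 124, 125, 126, 123, 102, 84, 83, 91, 91, 82, 79, 77, 72, 72, 71, 69, 69, 69, 68, 67, 68, 67, 67, 66, 68, 69, 66, 63, 62, 62, 62, 62, 62, 61, 59, 56]
[(0.58, [225.1, 296.2])]
scene pointer_tip [([145.8, 263.5], 0.63)]
scene mark_mid []
scene stone [([214.3, 312.7], 0.42)]
stone exp [[212.  311.1]]
side pointer_tip []
side mark_mid [([259.8, 239.7], 0.67)]
side stone [([220.4, 321.5], 0.38)]
stone exp [[221.8 321.6]]
[-1.8413952  -0.23365541  6.55186665]
```

The stone is in place. The gauge tilt is about 0.31–0.32 rad, it presses on the stone with about 9.5 N, the foot is near the axis, and everything is still. I'm handing the job in.

```bash
python3 -c "
from cell import env
print(env.job_done())"
```

```text
the job is handed in; nothing more can be done
None
```

I handed the job in at about 45 s with the stone seated and released and the gauge held still on its crown at about 9 N, leaning about 0.31 rad towards a red mark I measured at about 0.30 rad; no verdict came back, the pointer-on-mark match was inferred from those two angles rather than read directly at the end, and I viewed 12 pictures, over the limit of 10.

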